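# Clamp a soap bar in the stamping vise with its click-out knob

### The job

Take the single soap bar that lies at the front left of the table and lay it flat in the middle of the stamping vise, between the fence and the jaw, with its long side running from jaw to fence, and let go of it. Then turn the vise's bar knob clockwise until its torque-limiting clutch gives way (the turning resistance climbs, then clicks over and drops) and stop there: turning on would crush the soap, stopping earlier leaves it loose. Let go, leaving the soap gripped in the vise and the other things on the table where they were.

Things in the scene. Friction and masses are not known exactly. Their poses are not given: they have to be found in the camera images.
- soap_bar: wrapped soap bar, a block of 52 x 78 x 26 mm (its own x, y, z), 0.11 kg; loose, lying flat on the table in front at the left. Origin at the centre of its underside, z up. It lies alone, nearest to the robot; the two bars far back are not meant. It is best gripped across the 52 mm side.
- vise: small stamping vise, screwed to the table: a wooden base plate 104 mm (x) by 236 mm (y), 12 mm thick, on whose top the soap is laid. Origin at the centre of the plate's underside, z up. Clamping direction is its y: fixed fence at the +y end, knob at the -y end (axis at x = 0, y = -75 mm), and between them a sliding metal jaw. The knob's torques hold while turning; at a stop they relax by up to a half.
- jaw_path (a point): fixed mark in the vise's frame at x = 0, y = +1 mm, 39 mm above the table, axes as the vise's: the jaw's face, at its widest open. The jaw (60 mm wide, top at this height) itself is not reported: its face starts 0 to 7 mm to +y of here, so 87 to 94 mm from the fence. Knob clockwise moves it to +y, 14 mm per rad for the part of the turn that reaches it; it stays where it is left.
- vise_fence: the fixed upright fence of the vise, aluminium, 74 mm wide (x), 14 mm thick, top 42 mm above the table. Origin at the lower edge of its clamping face, which looks to -y of the vise and stands at y = +95 mm in the vise's frame; axes as the vise's.
- rest (a point): point on top of the vise's base plate (12 mm above the table), 43 mm in front of the fence's face on the vise's centre line: a good place for the soap's origin, which leaves 4 mm to the fence and 4 to 12 mm to the jaw. Axes as the vise's.
- knob_bar (a point): middle of the black bar grip of the knob, on its vertical axis, 67 mm above the table. Bar 62 mm long (its x), 12 mm thick (its y), 24 mm high (12 mm below this point to 12 mm above); under it round discs up to 42 mm across. Turns about the vertical, tightens clockwise seen from above (yaw decreasing). Its angle says nothing about where the jaw is. Let go, it stays where it is.
- knob_seat (a point): fixed: top of the knob's round housing (54 mm across, 40 mm high), on the knob's axis, axes as the vise's. Knob feel: up to 0.6 rad of free play (0.02 N m), then the jaw moves at 0.3 N m; once the soap meets the fence the torque climbs within 0.1 rad to 0.7 N m and clicks over: it slips 0.45 rad with torque falling to 0.25, then drives solid and crushes. Click is 0.7 to 2.0 rad from the start.
- candle_tin: bystander: round candle tin, 64 mm across, 45 mm high, origin at the centre of its underside
- glass_dish: bystander: flat round glass dish, 93 mm across, 20 mm high, origin at the centre of its underside
- desk_bell: bystander: brass counter bell, 82 mm across, 61 mm high, origin at the centre of its underside
Mind the look-alikes: they are no part of the job. There is more than one size of the soap_bar; the job needs the larger.

How it is judged:
By the outcome, as a careful person would: the job done as asked, in the order asked, and still so for the second after the job is handed in, with the robot touching nothing.
It also fails if it takes over 72 s, if anything falls off the work surface, if the arm or the gripper's body presses on something with over 40 N, if the wrist force passes 120 N, or if a joint passes its speed limit or range.

### The arm

A 7-joint arm with a two-finger parallel gripper is mounted at the origin on a cart in front of the work surface, level with it; the furniture and walls round the work are solid. World frame = base frame: x ahead of the robot, y to its left, z up, the work surface at z = 0. Lengths are in mm, angles in rad, forces in N, time in s.
With the tool pointing down it reaches from about 350 to 900 mm from the base axis. Payload 19.9 kg.
Tool frame: the origin (TCP) lies midway between the tips of the shut fingers; the grasp point (between the pads) lies 19 mm behind it; x points along the fingers, y is the direction in which the jaws open and shut, and the axes are right-handed (so a half turn about x gives the same grasp; the last joint's range is limited). The gripper opens to 85 mm and grips with 20 to 120 N. Pads are 22 mm wide; open, the fingers measure 114 mm over their backs; the gripper's body (76 mm by 85 mm) begins 54 mm behind the grasp point. The pads swing forward as they close: fully open they stand 13 mm farther back than shut.
Start: joints at [1.302, 0.417, -0.01, 1.614, 0.005, 1.111, -0.053], TCP at [141.143, -608.835, 231.26] pointing down, gripper open.
Joint ranges: [-2.81, 2.81], [-0.39, 2.02], [-1.27, 1.25], [0.06, 2.57], [-1.19, 4.33], [0.19, 2], [-2.82, 2.82]. Speed limits (rad/s): [1.89, 1.89, 2.39, 2.39, 3.01, 3.01, 3.01].

### API

Orientations are given as a 3x3 rotation matrix whose columns are the frame's x, y, z axes.
In Python, from rig import r, capture, get_calibration, silhouettes, place_of gives the robot as it stands.
- The arm moves only by the tool move_arm, never from a script. Its argument "rows" is a list of rows, each a list of 5 numbers: the opening, from -1 (shut) to 1 (fully open), so that 0 is half open, then the shift along the world's x, y, z in cm, then the turn about the world's z in rad. In form: [[grip, tx, ty, tz, turn], ...]. A call has 1 to 5 rows; each row is the pose to reach, as a shift and turn from the pose commanded when the call began; what a row does not reach only later rows make up. A row lasts 1/12 s, in which the tool goes at most 41.7 mm and 7.16 degrees, less where a joint would pass 70% of its speed; a pose out of reach is approached as far as the arm can. A call with a gripper value outside its range is refused whole. The fingers move at their own pace and stop on an object; "newtons" is the grip in N (left out, the last holds). Time passes only in rows, so rows that repeat a pose let the fingers close. It gives the time, the measured TCP pose, the force and the opening at its end, in the units of the state.
- r.get_obs(): the state, without advancing time (a new reading comes with each control period).
- capture(name): name is "scene" or "top" or "wrist"; returns the picture (400x640x3 uint8, red, green, blue); there is no depth.
- get_calibration(name): a dict with "camera_matrix" (3x3 intrinsics, pixels), "R" (3x3) and "t" (3): a world point X has camera coordinates R X + t. Camera axes: x right, y down, z forward; pixel columns grow to the right and rows downward; lengths in mm; the calibration is good to about 2 mm. A picture is of the moment at which its call begins: read the wrist's pose just before it. get_calibration takes no time and is no camera call; for the wrist camera it gives the pose at the moment of the call.
- r.job_done(): hands the job in, once; it reports no verdict.
Trained networks look in the newest picture that a camera, given by its name, has taken for a name from the list of things; names that differ only in an ending like _2 or _b are one class to them, and where a whole thing is asked for, a point or a joint stands for the part that bears it (a point fixed in the world has none). Each returns a list of dicts, best first, with "score" (0 to 1); they miss things now and then, are a little off and sometimes report something else, mostly with a low value. They report only what shows in the picture. A call takes as long as a camera call. They do not tell look-alikes from the thing itself.
- silhouettes(camera, thing): "mask" (400x640 bool, what is visible of it).
- place_of(camera, thing): "point" ([x, y, z] in mm, in world coordinates, good to about 4 mm: a listed point, or the origin of a listed thing).
The state is a dict: "t": time; "joints": joint angles; "joint_velocities": joint speeds; "effort": joint torques, N m; "ee_pos": TCP position; "tool_rot": TCP orientation; "ft_force": force on the tool from outside, world axes, zero at the start; "ft_torque": the same for the moment, N m; "grip_width": finger opening in mm.
Only numpy, scipy, OpenCV 4.12 (cv2) and the standard library are available. Lean on these libraries where they do the work, as an engineer would, in place of code of your own. Each camera call takes 0.05 s, during which the arm holds its last target. There are 200 camera calls.

## Working session

There is one attempt and no reset: what is moved stays moved. The work goes in short steps, Python scripts to look and compute and a tool call to move; the robot and the scene stay as the last step left them, time stands still between calls to the robot, and variables do not carry over. Pictures are saved under pics/ and viewed, about 8 in all and at most 12, crops included, and the job is handed in when it is done.

Besides the shell and the picture viewer there is one more tool, called as name([rows], argument=value, ...), one row to a line, values as JSON. move_arm: Moves the arm, as the interface text tells. Its arguments: {"type":"object","properties":{"rows":{"type":"array","items":{"type":"array","items":{"type":"number"}}},"newtons":{"type":"number"}},"required":["rows"]}

```bash
mkdir -p pics; ls; cat > h.py <<'E'
import numpy as np,cv2
from rig import r,capture,get_calibration,silhouettes,place_of
def save(img,n): cv2.imwrite('pics/'+n,cv2.cvtColor(img,cv2.COLOR_RGB2BGR))
def proj(c,X):
    k=get_calibration(c) if isinstance(c,str) else c
    p=(np.array(k['R'])@np.atleast_2d(X).T).T+np.array(k['t'])
    q=(np.array(k['camera_matrix'])@p.T).T
    return q[:,:2]/q[:,2:]
def back(c,uv,z):
    k=get_calibration(c) if isinstance(c,str) else c
    R=np.array(k['R']);C=-R.T@np.array(k['t'])
    uv=np.atleast_2d(np.array(uv,float))
    d=(R.T@np.linalg.inv(k['camera_matrix'])@np.c_[uv,np.ones(len(uv))].T).T
    return C+d*((z-C[2])/d[:,2])[:,None]
E
python3 - <<'E'
from h import *
np.set_printoptions(precision=1,suppress=True)
a=capture('scene');b=capture('top')
save(a,'scene.png');save(b,'top.png')
o=r.get_obs();print(o['t'],o['ee_pos'],o['tool_rot'],o['grip_width'],o['ft_force'])
for n in ['soap_bar','vise','vise_fence','rest','knob_bar','knob_seat','jaw_path','candle_tin','glass_dish','desk_bell']:
  for c in ['top']:
    print(n,c,[(round(d['score'],2),np.round(d['point'])) for d in place_of(c,n)][:4])
for c in('scene','top'):
  k=get_calibration(c);print(-np.array(k['R']).T@np.array(k['t']))
E
```

```text
pics
0.1 [ 141.1 -608.5  230.7] [[-0.   0.2 -1. ]
 [ 0.  -1.  -0.2]
 [-1.  -0.   0. ]] 85.13540549306742 [ 0.7 -0.   1.1]
soap_bar top [(0.82, array([579., 136.,  -0.])), (0.8, array([521., 250.,  -1.])), (0.51, array([536., -82.,  40.]))]
vise top [(0.77, array([542., -82.,  -1.]))]
vise_fence top [(0.7, array([566.,  11.,  10.]))]
rest top [(0.65, array([549., -28.,  13.]))]
knob_bar top [(0.49, array([ 516., -149.,   63.]))]
knob_seat top [(0.97, array([ 517., -156.,   43.])), (0.31, array([541., -82.,  -0.]))]
jaw_path top [(0.94, array([536., -82.,  40.]))]
candle_tin top [(0.56, array([428., 151.,   2.]))]
glass_dish top []
desk_bell top [(0.73, array([706., 149.,  -2.]))]
[212.8 571.9 751.8]
[511.7  61.4 914.9]
```

View pics/scene.png

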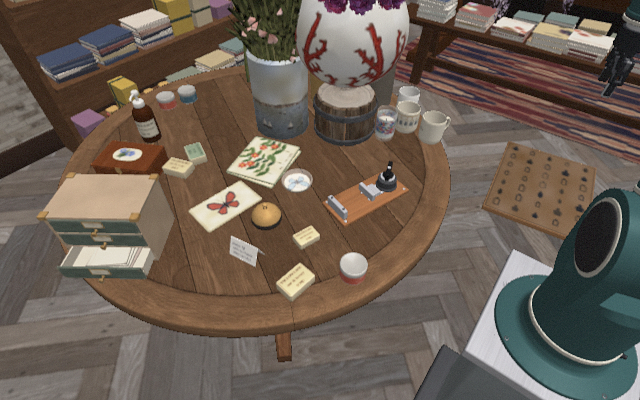

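View pics/top.png

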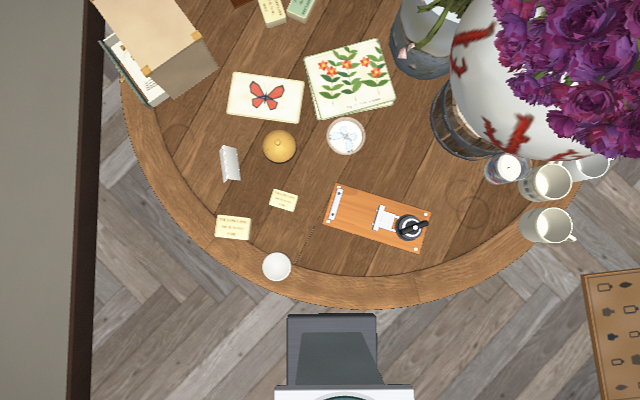

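Candidates in the top picture: the larger bar at front left (233,228), a smaller bar at (283,200), and two far-back bars at (272,10) and (300,8). I choose (233,228). Next come a close crop and the outlines.

```bash
python3 - <<'E'
from h import *
np.set_printoptions(precision=1,suppress=True)
b=capture('top')
c1=cv2.resize(b[170:260,190:320],None,fx=4,fy=4,interpolation=cv2.INTER_CUBIC)
c2=cv2.resize(b[170:260,310:440],None,fx=4,fy=4,interpolation=cv2.INTER_CUBIC)
out=np.vstack([c1,c2])
save(cv2.resize(out,(433,600)),'crop.png')
def rect(m,z):
    m=m.astype(np.uint8);cs,_=cv2.findContours(m,cv2.RETR_EXTERNAL,cv2.CHAIN_APPROX_NONE)
    c=max(cs,key=cv2.contourArea)[:,0]
    P=back('top',c,z)[:,:2].astype(np.float32)
    return cv2.minAreaRect(P)
for n,z in(('soap_bar',26),('vise',12),('knob_bar',79)):
  for d in silhouettes('top',n)[:3]: print(n,round(d['score'],2),d['mask'].sum(),rect(d['mask'],z))
# color based vise
hsv=cv2.cvtColor(b,cv2.COLOR_RGB2HSV);
E
```

```text
soap_bar 0.91 492 ((581.4036865234375, 132.49127197265625), (64.24992370605469, 44.314449310302734), 71.65325927734375)
soap_bar 0.61 787 ((518.9699096679688, 248.57020568847656), (80.81452178955078, 51.5716438293457), 82.81812286376953)
vise 0.66 4514 ((537.92431640625, -82.09262084960938), (236.6911163330078, 104.90846252441406), 72.03003692626953)
knob_bar 0.78 245 ((513.986328125, -149.7830047607422), (58.53404998779297, 27.886350631713867), 89.51109313964844)
```

View pics/crop.png

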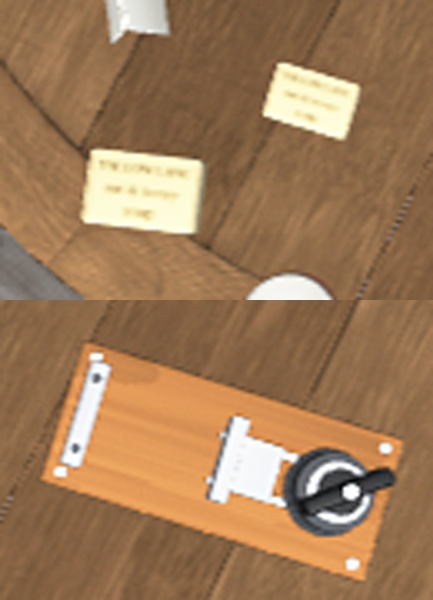

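The crop shows the larger bar alone at front left, which measured about 81x52 mm against 64x44 mm for the other. The vise shows its fence on the left and the knob on the right. Now moving towards the soap, high up.

move_arm([
  [1,2.2,3.4,0.4,0.1],
  [1,4.4,6.8,0.8,0.2],
  [1,6.6,10.2,1.2,0.3],
  [1,8.8,13.6,1.6,0.4],
  [1,11,17,2,0.5],
], newtons=60)

```text
t: 1.22
ee_pos: [251.8, -437.1, 251.5]
tool_rot: [[-0.0, 0.669, -0.743], [-0.0, -0.743, -0.669], [-1.0, 0.0, 0.0]]
ft_force: [0.6, -1.1, -0.2]
grip_width: 85.2
```

move_arm([
  [1,2.2,3.4,0,0.1],
  [1,4.4,6.8,0,0.2],
  [1,6.6,10.2,0,0.3],
  [1,8.8,13.6,0,0.4],
  [1,11,17,0,0.5],
])

```text
t: 1.63
ee_pos: [361.8, -267.1, 251.6]
tool_rot: [[0.0, 0.943, -0.332], [-0.001, -0.332, -0.943], [-1.0, 0.001, 0.001]]
ft_force: [0.7, -0.7, -0.2]
grip_width: 85.4
```

move_arm([
  [1,1,3.9,0,0.05],
  [1,2,7.8,0,0.1],
  [1,3,11.7,0,0.15],
  [1,4,15.6,0,0.2],
  [1,5,19.5,0,0.25],
])

```text
t: 2.05
ee_pos: [411.2, -71.9, 251.6]
tool_rot: [[0.001, 0.996, -0.091], [-0.001, -0.091, -0.996], [-1.0, 0.001, 0.001]]
ft_force: [1.6, -0.5, -0.3]
grip_width: 85.3
```

```bash
python3 - <<'E'
from h import *
o=r.get_obs();print(o['t'],o['ee_pos'],np.round(o['tool_rot'],3).tolist(),o['joints'])
print(np.degrees(np.arctan2(o['tool_rot'][1][1],o['tool_rot'][0][1])))
E
```

```text
2.05 [411.17516514 -71.93865044 251.56799767] [[0.001, 0.996, -0.091], [-0.001, -0.091, -0.996], [-1.0, 0.001, 0.001]] [ 0.70793914  0.03679114 -0.61671971  2.05447843  0.02523266  1.05657466
 -0.01155637]
-5.1965149167901235
```

move_arm([
  [1,1.2,3.6,0,0],
  [1,2.4,7.2,0,-0.01],
  [1,3.6,10.8,0,-0.02],
  [1,4.8,14.4,0,-0.03],
  [1,6,18,0,-0.03],
])

```text
t: 2.47
ee_pos: [471.5, 107.9, 251.6]
tool_rot: [[0.001, 0.992, -0.124], [-0.0, -0.124, -0.992], [-1.0, 0.001, 0.0]]
ft_force: [0.9, -0.9, -0.0]
grip_width: 85.5
```

move_arm([
  [1,1.2,3.5,-1,0],
  [1,2.4,7,-2,0],
  [1,3.6,10.5,-3,0],
  [1,4.8,14,-4,0],
  [1,4.8,14,-5,0],
])

```text
t: 2.88
ee_pos: [519.1, 253.0, 200.7]
tool_rot: [[-0.0, 0.993, -0.117], [0.004, -0.117, -0.993], [-1.0, -0.001, -0.004]]
ft_force: [-0.3, 1.6, -1.0]
grip_width: 85.5
```

```bash
cat >> h.py <<'E'
def rect(cam,m,z):
    m=m.astype(np.uint8);cs,_=cv2.findContours(m,cv2.RETR_EXTERNAL,cv2.CHAIN_APPROX_NONE)
    c=max(cs,key=cv2.contourArea)[:,0]
    return cv2.minAreaRect(back(cam,c,z)[:,:2].astype(np.float32))
E
python3 - <<'E'
from h import *
k=get_calibration('wrist');b=capture('wrist');save(b,'w1.png')
print(-k['R'].T@k['t'])
for d in silhouettes('wrist','soap_bar')[:3]: print(round(d['score'],2),d['mask'].sum(),rect(k,d['mask'],26),cv2.boundingRect(d['mask'].astype(np.uint8)))
for d in place_of('wrist','soap_bar')[:3]: print(d)
E
```

```text
[527.49638239 322.741491   343.70518667]
0.79 1747 ((580.7280883789062, 143.94155883789062), (65.67807006835938, 43.789039611816406), 73.96180725097656) (361, 235, 44, 54)
0.58 3247 ((520.7293090820312, 254.11367797851562), (78.3134765625, 51.487693786621094), 83.28351593017578) (298, 142, 49, 71)
{'point': [519.9, 249.2, -1.4], 'score': 0.95}
{'point': [580.3, 136.3, -1.6], 'score': 0.86}
```

View pics/w1.png

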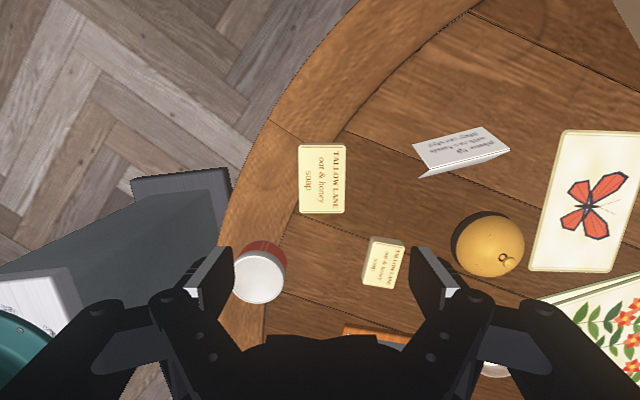

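The wrist view shows the big bar at (322,178), the small one at (383,263) and nothing near the grasp. Lowering and gripping.

move_arm([
  [1,0.1,-0.2,-4,0],
  [1,0.1,-0.2,-8,0],
  [1,0.1,-0.2,-12,0],
  [1,0.1,-0.2,-15,0],
  [1,0.1,-0.2,-17,0],
])

```text
t: 3.45
ee_pos: [519.8, 241.9, 29.3]
tool_rot: [[-0.001, 0.992, -0.125], [-0.002, -0.125, -0.992], [-1.0, -0.001, 0.002]]
ft_force: [0.4, -0.8, -0.7]
grip_width: 85.5
```

move_arm([
  [1,0,0,-1,0],
  [1,0,0,-2,0],
  [1,0,0,-2.8,0],
  [1,0,0,-2.8,0],
  [0.3,0,0,-2.8,0],
])

```text
t: 3.87
ee_pos: [520.7, 244.2, 4.1]
tool_rot: [[0.001, 0.992, -0.123], [0.0, -0.123, -0.992], [-1.0, 0.001, -0.0]]
ft_force: [0.0, 0.5, -0.3]
grip_width: 75.5
```

move_arm([
  [-0.5,0,0,0,0],
  [-0.5,0,0,0,0],
  [-0.5,0,0,0,0],
  [-0.5,0,0,0,0],
  [-0.5,0,0,0,0],
])

```text
t: 4.28
ee_pos: [520.7, 244.4, 4.4]
tool_rot: [[0.001, 0.992, -0.123], [0.0, -0.123, -0.992], [-1.0, 0.001, -0.0]]
ft_force: [-2.1, -2.7, 11.2]
grip_width: 51.1
```

Gripped at 51 mm. Lift and carry to a point above the vise.

move_arm([
  [-0.5,0,0,2,0],
  [-0.5,0,0,5,0],
  [-0.5,0,0,8,0],
  [-0.5,0,0,12,0],
  [-0.5,0,0,15,0],
])

```text
t: 4.7
ee_pos: [520.2, 244.6, 156.4]
tool_rot: [[0.001, 0.993, -0.122], [0.001, -0.122, -0.993], [-1.0, 0.001, -0.001]]
ft_force: [0.6, -0.2, -0.3]
grip_width: 51.0
```

move_arm([
  [-0.5,0.5,-3.5,0,-0.04],
  [-0.5,1,-7,0,-0.08],
  [-0.5,1.5,-10.5,0,-0.12],
  [-0.5,2,-14,0,-0.16],
  [-0.5,2.5,-17,0,-0.19],
])

```text
t: 5.12
ee_pos: [545.2, 71.6, 153.9]
tool_rot: [[0.001, 0.95, -0.311], [-0.001, -0.311, -0.95], [-1.0, 0.001, 0.001]]
ft_force: [1.4, 0.1, -1.6]
grip_width: 50.7
```

move_arm([
  [-0.5,0.5,-3,0,0],
  [-0.5,0.8,-6,0,0],
  [-0.5,0.9,-9,0,0],
  [-0.5,0.9,-10.5,0,0],
  [-0.5,0.9,-10.5,0,0],
])

```text
t: 5.53
ee_pos: [554.1, -35.1, 153.5]
tool_rot: [[-0.0, 0.95, -0.313], [-0.002, -0.313, -0.95], [-1.0, 0.0, 0.001]]
ft_force: [0.9, -0.6, -1.2]
grip_width: 50.7
```

move_arm([
  [-0.5,0,0,0,0],
  [-0.5,0,0,0,0],
])

```text
t: 5.7
ee_pos: [554.2, -30.0, 153.7]
tool_rot: [[0.0, 0.952, -0.307], [0.0, -0.307, -0.952], [-1.0, 0.0, -0.0]]
ft_force: [0.5, 0.3, -0.8]
grip_width: 50.9
```

```bash
python3 - <<'E'
from h import *
np.set_printoptions(precision=1,suppress=True)
o=r.get_obs();print(o['ee_pos'],o['grip_width'],np.degrees(np.arctan2(o['tool_rot'][1][1],o['tool_rot'][0][1])))
k=get_calibration('wrist');b=capture('wrist');save(b,'w2.png')
for n in ['vise','vise_fence','rest','knob_bar','knob_seat','jaw_path','soap_bar']:
    print(n,[(round(d['score'],2),np.round(d['point'],1)) for d in place_of('wrist',n)][:3])
E
```

```text
[554.2 -30.  153.7] 50.92501723067021 -17.89150439601744
vise []
vise_fence [(0.83, array([564.3,   9.5,  10.9]))]
rest [(0.28, array([ 522.3, -154.4,   64.4]))]
knob_bar [(0.82, array([ 519. , -152.7,   67.4])), (0.22, array([564.6,   7.5,  12.4]))]
knob_seat [(0.84, array([ 519.2, -150.5,   38.8]))]
jaw_path []
soap_bar [(0.77, array([556.9, -23.5, 148.8]))]
```

View pics/w2.png

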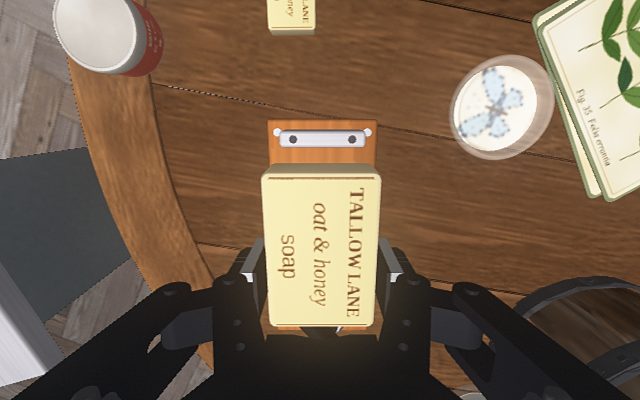

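The picture shows the fence top at (322,139), the plate's far corners at (268,120) and (377,120), and the held bar with its near-fence top edge at row 178. Back-projecting these gives the offsets.

```bash
python3 - <<'E'
from h import *
np.set_printoptions(precision=1,suppress=True)
k=get_calibration('wrist');C=-k['R'].T@k['t'];print(C)
b=cv2.imread('pics/w2.png')
save(cv2.cvtColor(cv2.resize(b[105:205,240:400],None,fx=5,fy=5,interpolation=cv2.INTER_CUBIC),cv2.COLOR_BGR2RGB),'w2c.png')
P=back(k,[(268,120),(377,120)],12);print('plate corners',P,P.mean(0))
F=back(k,[(282,147),(366,147)],42);print('fence top',F,F.mean(0))
for z in(170,174,178):print('soap top',z,back(k,[(267,178),(379,178),(262,325),(381,325)],z))
print('soap in img? mask'); 
E
```

```text
[576.   36.8 296. ]
plate corners [[527.1  44.7  12. ]
 [623.6  13.8  12. ]] [575.4  29.3  12. ]
fence top [[535.8  19.4  42. ]
 [603.9  -2.5  42. ]] [569.9   8.5  42. ]
soap top 170 [[545.3  17.6 170. ]
 [591.7   2.7 170. ]
 [515.9 -53.  170. ]
 [573.3 -71.5 170. ]]
soap top 174 [[546.2  18.2 174. ]
 [591.2   3.7 174. ]
 [517.8 -50.1 174. ]
 [573.4 -68.  174. ]]
soap top 178 [[547.2  18.8 178. ]
 [590.7   4.8 178. ]
 [519.7 -47.3 178. ]
 [573.5 -64.6 178. ]]
soap in img? mask
```

View pics/w2c.png

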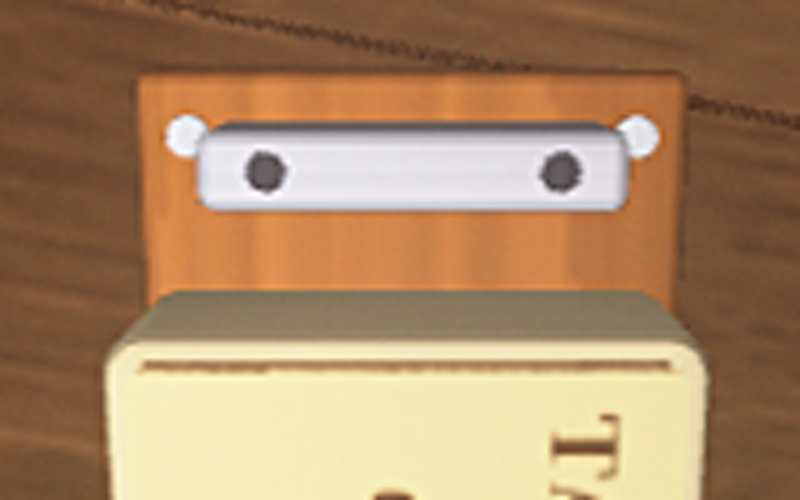

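```bash
python3 - <<'E'
from h import *
np.set_printoptions(precision=2,suppress=True)
k=get_calibration('wrist')
# own frame: x along tool y, y along long; z up. image: left edge = ? soap corners
obj=np.array([[-26,39,26],[26,39,26],[-26,-39,26],[26,-39,26],[-26,39,0],[26,39,0]],float)
img=np.array([[261,173],[382,173],[262,327],[381,327],[271,163],[375,163]],float)
img[0]=[261.5,173];img[1]=[381.5,173]
ok,rv,tv=cv2.solvePnP(obj,img,np.array(k['camera_matrix'],float),None)
Rw=k['R'].T@cv2.Rodrigues(rv)[0];c=k['R'].T@(tv[:,0]-k['t'])
p=cv2.projectPoints(obj,rv,tv,np.array(k['camera_matrix'],float),None)[0][:,0]
print('origin',c,Rw,'\nres',p-img)
print('centre',c+Rw@[0,0,13])
E
```

```text
origin [557.29 -24.27 147.73] [[ 0.95  0.3  -0.01]
 [-0.3   0.95  0.02]
 [ 0.02 -0.02  1.  ]] 
res [[-1.27 -1.43]
 [ 1.76 -1.17]
 [ 6.81  1.18]
 [-6.29  2.32]
 [ 0.23 -0.33]
 [-1.31 -0.16]]
centre [557.14 -23.94 160.73]
```

move_arm([
  [-0.5,-0.2,-0.9,-2,0],
  [-0.5,-0.2,-0.9,-5,0],
  [-0.5,-0.2,-0.9,-7.5,0],
  [-0.5,-0.2,-0.9,-9,0],
  [-0.5,-0.2,-0.9,-9.5,0],
])

```text
t: 6.52
ee_pos: [550.9, -39.7, 55.9]
tool_rot: [[-0.003, 0.951, -0.308], [0.001, -0.308, -0.951], [-1.0, -0.003, 0.0]]
ft_force: [-0.4, -0.0, 0.1]
grip_width: 50.5
```

move_arm([
  [-0.5,0,0,0,0],
  [-0.5,0,0,0,0],
])

```text
t: 6.68
ee_pos: [552.6, -39.6, 59.0]
tool_rot: [[0.001, 0.952, -0.308], [0.0, -0.308, -0.952], [-1.0, 0.001, -0.0]]
ft_force: [0.2, 0.2, -0.6]
grip_width: 51.1
```

```bash
python3 - <<'E'
from h import *
np.set_printoptions(precision=1,suppress=True)
o=r.get_obs();print(o['ee_pos'],o['grip_width'],np.degrees(np.arctan2(o['tool_rot'][1][1],o['tool_rot'][0][1])))
k=get_calibration('wrist');b=capture('wrist');save(b,'w3.png');print(-k['R'].T@k['t'])
for n in ['vise_fence','soap_bar']:
    print(n,[(round(d['score'],2),np.round(d['point'],1)) for d in place_of('wrist',n)][:3])
E
```

```text
[552.6 -39.6  59. ] 51.0911718263297 -17.91638550401029
[574.3  27.7 201.7]
vise_fence [(0.71, array([565.9,  11. ,  11.3]))]
soap_bar [(0.87, array([555. , -34.2,  53.1]))]
```

View pics/w3.png

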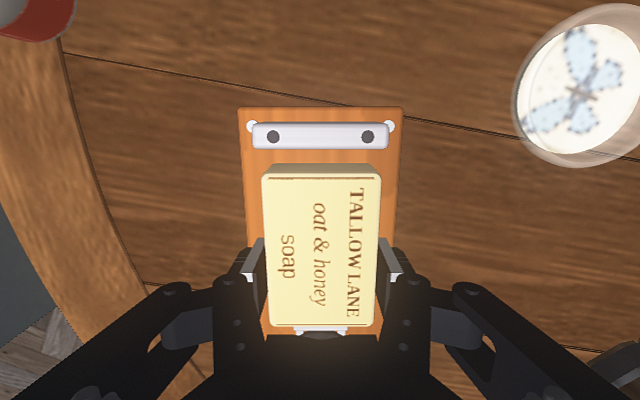

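```bash
python3 - <<'E'
from h import *
np.set_printoptions(precision=1,suppress=True)
k=get_calibration('wrist')
F=back(k,[(252,149.5),(389,149.5)],42);P=back(k,[(239,107),(403,107)],12)
ux=np.array([.952,-.308,0]);uy=np.array([.308,.952,0])
f1=F.mean(0);f2=P.mean(0)-23*uy;print(F,P,f1,f2)
S=back(k,[(261.5,175),(381,175),(262,325),(380,325)],80.5);print(S,np.array([555,-34.2,0])@uy-f1@uy,(np.array([555,-34.2,0])-f1)@ux,(S[:2].mean(0)-f1)@uy)
E
```

```text
[[533.6  20.1  42. ]
 [603.8  -2.5  42. ]] [[527.9  45.4  12. ]
 [623.9  14.6  12. ]] [568.7   8.8  42. ] [568.8   8.1  12. ]
[[543.3  10.8  80.5]
 [590.9  -4.6  80.5]
 [516.6 -59.2  80.5]
 [571.6 -77.   80.5]] -45.18975113255328 0.22572229002936017 -5.94243450875142
```

Laterally centred; shift 1 mm toward the fence and lower.

move_arm([
  [-0.5,0,0.1,-1.5,0],
  [-0.5,0,0.1,-2.8,0],
  [-0.5,0,0.1,-3.6,0],
  [-0.5,0,0.1,-4,0],
  [-0.5,0,0.1,-4,0],
])

```text
t: 7.25
ee_pos: [551.7, -38.8, 17.5]
tool_rot: [[-0.001, 0.951, -0.308], [0.0, -0.308, -0.951], [-1.0, -0.001, 0.0]]
ft_force: [0.1, 0.9, -0.9]
grip_width: 50.7
```

move_arm([
  [-0.5,0,0,0,0],
  [-0.5,0,0,-0.1,0],
  [-0.5,0,0,-0.15,0],
])

```text
t: 7.5
ee_pos: [552.5, -38.9, 17.2]
tool_rot: [[0.001, 0.951, -0.308], [-0.0, -0.308, -0.951], [-1.0, 0.001, -0.0]]
ft_force: [-0.4, 0.0, -1.8]
grip_width: 50.7
```

move_arm([
  [-0.5,0,0,-0.05,0],
  [-0.5,0,0,-0.1,0],
  [-0.5,0,0,-0.1,0],
])

```text
t: 7.75
ee_pos: [552.4, -38.9, 16.5]
tool_rot: [[0.0, 0.951, -0.308], [-0.0, -0.308, -0.951], [-1.0, 0.001, 0.0]]
ft_force: [-3.8, -0.3, 11.5]
grip_width: 50.7
```

Contact (11.5 N up). Release, opening moderately, then rise.

move_arm([
  [0.3,0,0,0,0],
  [0.5,0,0,0,0],
  [0.6,0,0,0,0],
  [0.6,0,0,0,0],
  [0.6,0,0,0,0],
])

```text
t: 8.17
ee_pos: [552.2, -38.8, 15.8]
tool_rot: [[-0.0, 0.951, -0.308], [-0.0, -0.308, -0.951], [-1.0, -0.0, 0.0]]
ft_force: [0.2, -0.1, -1.0]
grip_width: 68.3
```

move_arm([
  [0.6,0,0,1.5,0],
  [0.6,0,0,4,0],
  [0.6,0,0,8,0],
  [0.6,0,0,12,0],
  [0.6,0,0,16,0],
])

```text
t: 8.58
ee_pos: [551.6, -38.5, 177.4]
tool_rot: [[-0.001, 0.952, -0.307], [0.0, -0.307, -0.952], [-1.0, -0.001, -0.0]]
ft_force: [0.3, -0.0, 0.0]
grip_width: 68.3
```

move_arm([
  [0.6,0,-2,2,0],
  [0.6,-1,-5,3,0],
  [0.6,-1.5,-7,3,0],
  [0.6,-1.5,-7,3,0],
  [0.6,-1.5,-7,3,0],
])

```text
t: 9.0
ee_pos: [536.8, -109.9, 205.8]
tool_rot: [[-0.0, 0.951, -0.31], [-0.0, -0.31, -0.951], [-1.0, 0.0, 0.0]]
ft_force: [-0.5, 0.3, 0.0]
grip_width: 68.2
```

```bash
python3 - <<'E'
from h import *
np.set_printoptions(precision=1,suppress=True)
o=r.get_obs();print(o['ee_pos'],o['grip_width'],np.degrees(np.arctan2(o['tool_rot'][1][1],o['tool_rot'][0][1])))
k=get_calibration('wrist');b=capture('wrist')
t=capture('top')
save(np.vstack([cv2.resize(b,(560,350)),cv2.resize(t[170:260,310:450],None,fx=4,fy=2.75,interpolation=cv2.INTER_CUBIC)]),'w4.png')
for c in('wrist','top'):
  for n in ['vise','vise_fence','soap_bar','knob_bar','knob_seat']:
    print(c,n,[(round(d['score'],2),np.round(d['point'],1)) for d in place_of(c,n)][:2])
E
```

```text
[ 536.8 -109.9  205.8] 68.15471393323568 -18.063140336713094
wrist vise [(0.89, array([535.6, -77.3,   3.5]))]
wrist vise_fence [(0.62, array([566.6,  11.3,  11.6]))]
wrist soap_bar [(0.64, array([553.9, -33.8,  11.3])), (0.54, array([540.8, -78.4,  36.4]))]
wrist knob_bar [(0.86, array([ 519.3, -152.1,   63.6]))]
wrist knob_seat [(0.65, array([ 518.2, -152.7,   39.2]))]
top vise [(0.94, array([536.6, -80.9,   0.4]))]
top vise_fence [(0.53, array([569.5,  12.7,  11.4]))]
top soap_bar [(0.85, array([556.3, -33.6,  12.8])), (0.56, array([581.3, 136.8,   1.5]))]
top knob_bar []
top knob_seat [(0.91, array([ 515.4, -155.6,   42.2]))]
```

View pics/w4.png

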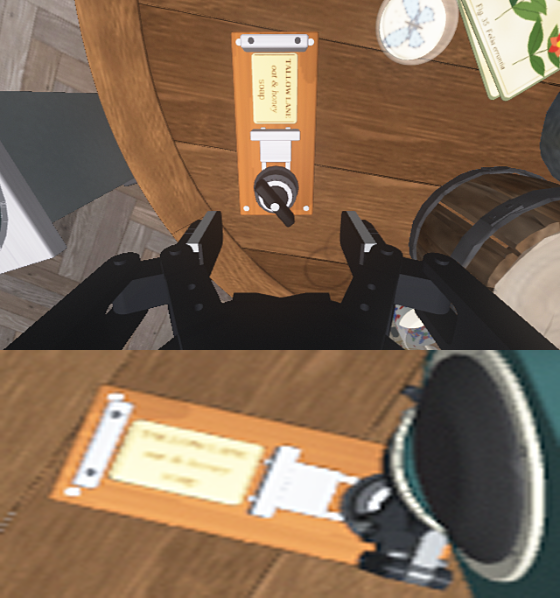

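The soap lies flat between jaw and fence. The knob bar runs from about (299,211) to (330,249) in the full-resolution wrist frame. Measuring its angle.

```bash
python3 - <<'E'
from h import *
np.set_printoptions(precision=1,suppress=True)
k=get_calibration('wrist');b=capture('wrist')
P=back(k,[(299,211),(330,249)],79);d=P[1]-P[0];print(P,P.mean(0),np.linalg.norm(d),np.degrees(np.arctan2(d[1],d[0])))
for s in silhouettes('wrist','knob_bar')[:1]:
    print(s['score'],s['mask'].sum(),rect(k,s['mask'],79))
# dark pixels near knob at z 79
g=cv2.cvtColor(b,cv2.COLOR_RGB2GRAY)
c=proj(k,[[517,-153.5,79]])[0];print(c)
save(cv2.resize(b[180:270,260:380],None,fx=6,fy=6,interpolation=cv2.INTER_CUBIC),'k.png')
print(r.get_obs()['joints'])
E
```

```text
[[ 511.1 -122.3   79. ]
 [ 527.6 -169.6   79. ]] [ 519.3 -145.9   79. ] 50.14344652767519 -70.86845115161323
0.58 1109 ((522.209228515625, -147.192626953125), (26.55055809020996, 62.846778869628906), 24.441946029663086)
[314.9 237.8]
[ 0.7  0.4 -0.7  1.8  0.3  1.  -0.4]
```

View pics/k.png

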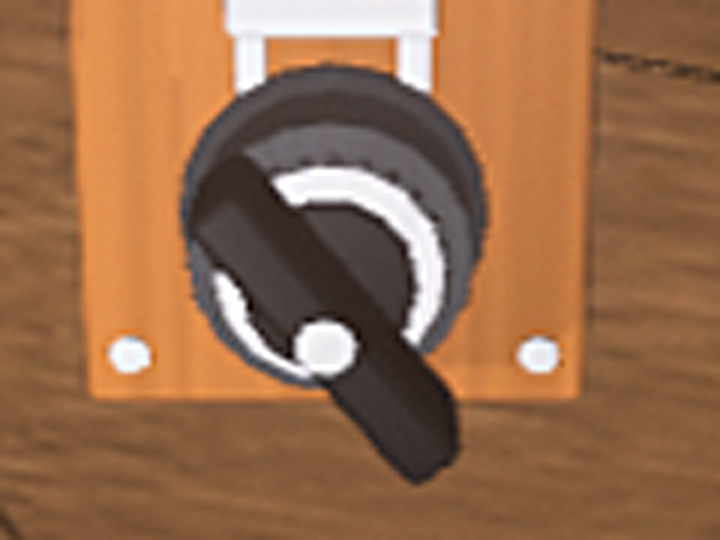

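```bash
python3 - <<'E'
from h import *
np.set_printoptions(precision=1,suppress=True)
k=get_calibration('wrist')
P=back(k,[(295.3,215.8),(332.5,255.8),(314.2,238)],79);d=P[1]-P[0];print(P,np.linalg.norm(d),np.degrees(np.arctan2(d[1],d[0])))
o=r.get_obs();print(o['ee_pos'],o['joints'].round(3),o['ft_torque'],o['t'])
E
```

```text
[[ 506.1 -125.9   79. ]
 [ 527.7 -177.7   79. ]
 [ 516.2 -153.6   79. ]] 56.102991227266166 -67.37621742011163
[ 537.1 -108.8  205.7] [ 0.7  0.4 -0.7  1.8  0.3  1.  -0.4] [-0.1  0.  -0. ] 9.7
```

move_arm([
  [0.3,-1,-2,0,0.12],
  [0.3,-2,-4,-1,0.24],
  [0.3,-2.05,-4.4,-3,0.36],
  [0.3,-2.05,-4.4,-5,0.48],
  [0.3,-2.05,-4.4,-7,0.6],
], newtons=120)

```text
t: 10.12
ee_pos: [516.5, -153.5, 135.2]
tool_rot: [[0.001, 0.958, 0.288], [-0.0, 0.288, -0.958], [-1.0, 0.0, 0.001]]
ft_force: [0.7, -0.2, 0.4]
grip_width: 55.7
```

move_arm([
  [0.3,0,0,-1,0.09],
  [0.3,0,0,-2,0.09],
  [0.3,0,0,-2,0.09],
  [0.3,0,0,-2,0.09],
  [0.3,0,0,-2,0.09],
])

```text
t: 10.53
ee_pos: [517.1, -152.8, 116.5]
tool_rot: [[0.001, 0.931, 0.366], [-0.001, 0.366, -0.931], [-1.0, 0.001, 0.001]]
ft_force: [-0.0, -0.1, 0.5]
grip_width: 55.8
```

```bash
cat > s.py <<'E'
from h import *
o=r.get_obs();print(round(o['t'],2),np.round(o['ee_pos'],1),'yaw',round(float(np.arctan2(o['tool_rot'][1][1],o['tool_rot'][0][1])),3),'F',np.round(o['ft_force'],1),'T',np.round(o['ft_torque'],3),'w',round(o['grip_width'],1),'j',np.round(o['joints'],2))
E
python3 s.py; python3 - <<'E'
from h import *
k=get_calibration('wrist');b=capture('wrist');print(proj(k,[[516.5,-153.6,79]]));save(b,'w5.png')
E
```

```text
10.53 [ 517.1 -152.8  116.5] yaw 0.375 F [-0.  -0.1  0.5] T [ 0.03   0.007 -0.011] w 55.8 j [ 0.82  0.51 -0.74  1.91  0.44  0.89  0.23]
[[319.18324519 225.0650282 ]]
```

View pics/w5.png

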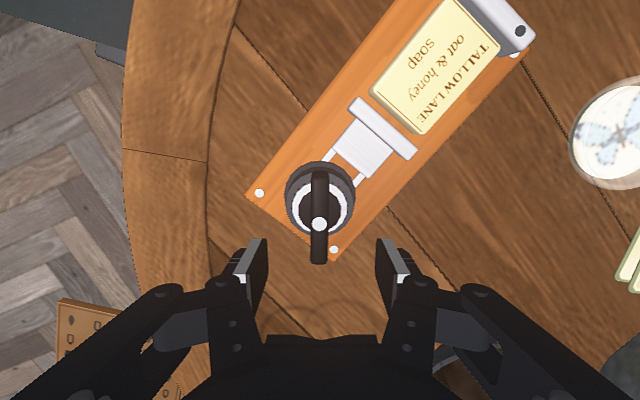

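The bar is vertical in the wrist view, with its hub at (319,224) exactly as predicted. Lower and grip it.

move_arm([
  [0.3,-0.05,-0.07,-2,0],
  [0.3,-0.05,-0.07,-4,0],
  [0.3,-0.05,-0.07,-5.3,0],
  [0.3,-0.05,-0.07,-5.85,0],
  [0.3,-0.05,-0.07,-5.85,0],
])

```text
t: 11.0
ee_pos: [515.9, -153.3, 56.7]
tool_rot: [[-0.001, 0.93, 0.368], [0.0, 0.368, -0.93], [-1.0, -0.001, -0.001]]
ft_force: [0.5, 0.9, 1.0]
grip_width: 55.5
```

move_arm([
  [0,0,0,0,0],
  [-0.4,0,0,0,0],
  [-0.6,0,0,0,0],
  [-1,0,0,0,0],
  [-1,0,0,0,0],
], newtons=120)

```text
t: 11.42
ee_pos: [516.3, -153.9, 58.2]
tool_rot: [[0.0, 0.93, 0.368], [-0.001, 0.368, -0.93], [-1.0, 0.0, 0.001]]
ft_force: [-4.4, -0.7, 12.5]
grip_width: 9.4
```

move_arm([
  [-1,0,0,0,0],
  [-1,0,0,0,0],
  [-1,0,0,0,0],
  [-1,0,0,0,0],
])

```text
t: 11.75
ee_pos: [516.4, -153.9, 58.2]
tool_rot: [[0.001, 0.93, 0.368], [-0.001, 0.368, -0.93], [-1.0, 0.0, 0.001]]
ft_force: [-4.1, -0.5, 12.4]
grip_width: 9.6
```

```bash
python3 s.py
```

```text
11.75 [ 516.4 -153.9   58.2] yaw 0.377 F [-4.1 -0.5 12.4] T [-0.119  1.05   0.008] w 9.6 j [ 0.77  0.6  -0.68  1.94  0.53  0.79  0.17]
```

move_arm([
  [-1,0,0,0,-0.05],
  [-1,0,0,0,-0.1],
  [-1,0,0,0,-0.15],
  [-1,0,0,0,-0.2],
])

```text
t: 12.08
ee_pos: [516.1, -154.0, 58.2]
tool_rot: [[-0.0, 0.985, 0.173], [-0.001, 0.173, -0.985], [-1.0, -0.0, 0.001]]
ft_force: [-7.5, -1.5, 13.8]
grip_width: 9.6
```

```bash
python3 s.py
```

```text
12.08 [ 516.1 -154.    58.2] yaw 0.174 F [-7.5 -1.5 13.8] T [-0.245  1.502  0.033] w 9.6 j [ 0.73  0.58 -0.63  1.94  0.49  0.77 -0.  ]
```

move_arm([
  [-1,0,0,0,-0.05],
  [-1,0,0,0,-0.1],
  [-1,0,0,0,-0.15],
  [-1,0,0,0,-0.2],
])

```text
t: 12.42
ee_pos: [515.9, -154.1, 58.1]
tool_rot: [[-0.001, 1.0, -0.026], [-0.001, -0.026, -1.0], [-1.0, -0.001, 0.001]]
ft_force: [-8.3, -0.7, 16.1]
grip_width: 9.6
```

```bash
python3 s.py
```

```text
12.42 [ 515.9 -154.1   58.1] yaw -0.026 F [-8.3 -0.7 16.1] T [-0.274  1.944  0.059] w 9.6 j [ 0.7   0.57 -0.59  1.94  0.45  0.76 -0.17]
```

move_arm([
  [-1,0,0,0,-0.05],
  [-1,0,0,0,-0.1],
])

```text
t: 12.58
ee_pos: [515.7, -154.0, 58.1]
tool_rot: [[-0.001, 0.992, -0.126], [-0.001, -0.126, -0.992], [-1.0, -0.001, 0.001]]
ft_force: [-9.7, -0.8, 16.4]
grip_width: 9.4
```

```bash
python3 s.py
```

```text
12.58 [ 515.7 -154.    58.1] yaw -0.126 F [-9.7 -0.8 16.4] T [-0.222  2.137  0.137] w 9.4 j [ 0.68  0.57 -0.56  1.94  0.43  0.76 -0.26]
```

move_arm([
  [-1,-0.03,0,0,-0.05],
  [-1,-0.05,0,0,-0.1],
])

```text
t: 12.75
ee_pos: [515.5, -154.0, 58.1]
tool_rot: [[-0.0, 0.975, -0.224], [-0.001, -0.224, -0.975], [-1.0, -0.0, 0.001]]
ft_force: [-7.1, -0.6, 13.0]
grip_width: 9.3
```

```bash
python3 s.py
```

```text
12.75 [ 515.5 -154.    58.1] yaw -0.225 F [-7.1 -0.6 13. ] T [-0.386  1.545  0.293] w 9.3 j [ 0.66  0.56 -0.54  1.94  0.41  0.75 -0.34]
```

move_arm([
  [-1,0,0,0,-0.05],
  [-1,0,0,0,-0.1],
])

```text
t: 12.92
ee_pos: [515.3, -154.0, 58.1]
tool_rot: [[-0.001, 0.947, -0.32], [-0.001, -0.32, -0.947], [-1.0, -0.0, 0.001]]
ft_force: [-7.7, -0.5, 14.6]
grip_width: 9.5
```

```bash
python3 s.py
```

```text
12.92 [ 515.3 -154.    58.1] yaw -0.325 F [-7.7 -0.5 14.6] T [-0.235  1.943  0.361] w 9.5 j [ 0.64  0.55 -0.52  1.94  0.39  0.74 -0.43]
```

move_arm([
  [-1,0,0,0,-0.05],
  [-1,-0.03,0,0,-0.1],
])

```text
t: 13.08
ee_pos: [515.1, -153.9, 58.1]
tool_rot: [[-0.0, 0.911, -0.413], [-0.001, -0.413, -0.911], [-1.0, 0.0, 0.001]]
ft_force: [-6.8, -0.5, 13.9]
grip_width: 9.3
```

```bash
python3 s.py
```

```text
13.08 [ 515.1 -153.9   58.1] yaw -0.425 F [-6.8 -0.5 13.9] T [-0.23   1.535  0.306] w 9.3 j [ 0.63  0.55 -0.49  1.95  0.38  0.74 -0.51]
```

move_arm([
  [-1,0,0,0,-0.05],
  [-1,-0.02,0,0,-0.1],
])

```text
t: 13.25
ee_pos: [515.0, -153.9, 58.2]
tool_rot: [[-0.0, 0.865, -0.502], [-0.001, -0.502, -0.865], [-1.0, 0.0, 0.001]]
ft_force: [-6.6, -0.6, 13.1]
grip_width: 9.4
```

```bash
python3 s.py
```

```text
13.25 [ 515.  -153.9   58.2] yaw -0.525 F [-6.6 -0.6 13.1] T [-0.086  1.59   0.34 ] w 9.4 j [ 0.61  0.54 -0.47  1.95  0.36  0.73 -0.6 ]
```

move_arm([
  [-1,0,0,0,-0.05],
  [-1,0,0,0,-0.1],
])

```text
t: 13.42
ee_pos: [514.9, -153.8, 58.1]
tool_rot: [[-0.001, 0.811, -0.585], [-0.001, -0.585, -0.811], [-1.0, 0.0, 0.001]]
ft_force: [-8.1, -0.5, 14.1]
grip_width: 9.4
```

```bash
python3 s.py
```

```text
13.42 [ 514.9 -153.8   58.1] yaw -0.625 F [-8.1 -0.5 14.1] T [0.    1.922 0.298] w 9.4 j [ 0.59  0.54 -0.44  1.95  0.34  0.73 -0.68]
```

move_arm([
  [-1,0,0,0,-0.05],
  [-1,0,0,0,-0.1],
])

```text
t: 13.58
ee_pos: [514.8, -153.7, 58.1]
tool_rot: [[-0.001, 0.748, -0.663], [-0.001, -0.663, -0.748], [-1.0, -0.0, 0.001]]
ft_force: [-10.2, -0.3, 14.7]
grip_width: 9.0
```

```bash
python3 s.py
```

```text
13.58 [ 514.8 -153.7   58.1] yaw -0.725 F [-10.2  -0.3  14.7] T [0.101 2.073 0.304] w 9.0 j [ 0.57  0.53 -0.42  1.95  0.32  0.73 -0.77]
```

move_arm([
  [-1,0,0,0,-0.05],
  [-1,-0.02,0,0,-0.1],
])

```text
t: 13.75
ee_pos: [514.6, -153.7, 58.1]
tool_rot: [[-0.001, 0.678, -0.735], [-0.001, -0.735, -0.678], [-1.0, -0.0, 0.001]]
ft_force: [-8.5, 0.3, 15.3]
grip_width: 9.5
```

```bash
python3 s.py
```

```text
13.75 [ 514.6 -153.7   58.1] yaw -0.825 F [-8.5  0.3 15.3] T [0.212 1.84  0.349] w 9.5 j [ 0.55  0.53 -0.4   1.95  0.3   0.72 -0.85]
```

move_arm([
  [-1,0,0,0,-0.05],
  [-1,0,0,0,-0.1],
])

```text
t: 13.92
ee_pos: [514.5, -153.6, 58.1]
tool_rot: [[-0.001, 0.602, -0.799], [-0.0, -0.799, -0.602], [-1.0, -0.0, 0.001]]
ft_force: [-8.6, 1.8, 15.8]
grip_width: 9.0
```

```bash
python3 s.py
```

```text
13.92 [ 514.5 -153.6   58.1] yaw -0.925 F [-8.6  1.8 15.8] T [0.303 2.102 0.354] w 9.0 j [ 0.53  0.53 -0.37  1.95  0.28  0.72 -0.93]
```

move_arm([
  [-1,0,0,0,-0.06],
])

```text
t: 14.0
ee_pos: [514.5, -153.5, 58.1]
tool_rot: [[-0.001, 0.553, -0.833], [-0.0, -0.833, -0.553], [-1.0, -0.0, 0.001]]
ft_force: [-10.1, 0.7, 17.0]
grip_width: 9.2
```

```bash
python3 s.py
```

```text
14.0 [ 514.5 -153.5   58.1] yaw -0.985 F [-10.1   0.7  17. ] T [0.394 2.198 0.58 ] w 9.2 j [ 0.52  0.52 -0.36  1.95  0.27  0.72 -0.98]
```

move_arm([
  [-1,-0.02,0,0,-0.06],
])

```text
t: 14.08
ee_pos: [514.4, -153.4, 58.1]
tool_rot: [[-0.001, 0.502, -0.865], [-0.0, -0.865, -0.502], [-1.0, -0.0, 0.001]]
ft_force: [-8.6, 1.8, 15.9]
grip_width: 9.4
```

```bash
python3 s.py
```

```text
14.08 [ 514.4 -153.4   58.1] yaw -1.045 F [-8.6  1.8 15.9] T [0.488 1.911 0.578] w 9.4 j [ 0.51  0.52 -0.34  1.95  0.26  0.71 -1.04]
```

move_arm([
  [-1,0,0,0,-0.06],
])

```text
t: 14.17
ee_pos: [514.3, -153.3, 58.1]
tool_rot: [[-0.001, 0.449, -0.894], [-0.0, -0.894, -0.449], [-1.0, -0.0, 0.001]]
ft_force: [-9.0, 2.1, 16.5]
grip_width: 9.4
```

```bash
python3 s.py
```

```text
14.17 [ 514.3 -153.3   58.1] yaw -1.105 F [-9.   2.1 16.5] T [0.518 2.146 0.564] w 9.4 j [ 0.5   0.52 -0.33  1.95  0.25  0.71 -1.09]
```

move_arm([
  [-1,0,0,0,-0.06],
])

```text
t: 14.25
ee_pos: [514.3, -153.3, 58.1]
tool_rot: [[-0.001, 0.395, -0.919], [-0.0, -0.919, -0.395], [-1.0, -0.0, 0.001]]
ft_force: [-9.1, 3.3, 16.2]
grip_width: 9.1
```

```bash
python3 s.py
```

```text
14.25 [ 514.3 -153.3   58.1] yaw -1.165 F [-9.1  3.3 16.2] T [0.673 2.257 0.473] w 9.1 j [ 0.49  0.52 -0.31  1.95  0.24  0.71 -1.14]
```

move_arm([
  [-1,0,0,0,-0.05],
])

```text
t: 14.33
ee_pos: [514.3, -153.2, 58.1]
tool_rot: [[-0.001, 0.348, -0.938], [0.0, -0.938, -0.348], [-1.0, -0.0, 0.001]]
ft_force: [-10.6, 2.4, 15.6]
grip_width: 9.5
```

```bash
python3 s.py
```

```text
14.33 [ 514.3 -153.2   58.1] yaw -1.215 F [-10.6   2.4  15.6] T [0.742 2.262 0.448] w 9.5 j [ 0.48  0.52 -0.3   1.95  0.23  0.71 -1.18]
```

Torque rose to about 0.58 and has since dropped to 0.45, so the clutch has given way. Stop, open, rise and check.

move_arm([
  [-1,0,0,0,0],
  [-0.5,0,0,0,0],
  [0,0,0,0,0],
  [0.2,0,0,0,0],
  [0.2,0,0,0,0],
])

```text
t: 14.75
ee_pos: [514.9, -153.6, 57.4]
tool_rot: [[0.0, 0.35, -0.937], [0.0, -0.937, -0.35], [-1.0, 0.0, -0.0]]
ft_force: [0.0, 0.4, -0.2]
grip_width: 51.0
```

move_arm([
  [0.2,0,0,0,0],
  [0.2,0,0,2,0],
  [0.2,0,0,5,0],
  [0.2,0,0,8,0],
  [0.2,0,0,11,0],
])

```text
t: 15.17
ee_pos: [514.5, -153.4, 168.5]
tool_rot: [[-0.0, 0.35, -0.937], [0.0, -0.937, -0.35], [-1.0, -0.001, 0.0]]
ft_force: [0.8, -1.1, -0.7]
grip_width: 51.3
```

move_arm([
  [0.2,0,0,3,0.1],
  [0.2,0,0,5,0.2],
  [0.2,0,0,6,0.3],
  [0.2,0,0,6,0.3],
  [0.2,0,0,6,0.3],
])

```text
t: 15.58
ee_pos: [514.7, -153.7, 227.2]
tool_rot: [[0.0, 0.609, -0.793], [-0.0, -0.793, -0.609], [-1.0, 0.0, -0.0]]
ft_force: [-0.3, -0.3, -0.8]
grip_width: 51.2
```

```bash
python3 s.py; python3 - <<'E'
from h import *
k=get_calibration('wrist');b=capture('wrist');save(b,'w6.png');save(capture('scene'),'sc2.png')
for n in('soap_bar','knob_bar','vise_fence'): print(n,[(round(d['score'],2),np.round(d['point'],1)) for d in place_of('wrist',n)][:2])
E
```

```text
15.58 [ 514.7 -153.7  227.2] yaw -0.916 F [-0.3 -0.3 -0.8] T [-0.025 -0.038 -0.007] w 51.2 j [ 0.58  0.29 -0.42  1.83  0.13  1.05 -0.8 ]
soap_bar [(0.93, array([560.3, -30. ,  10.1]))]
knob_bar [(0.73, array([ 520.3, -148.1,   66.2]))]
vise_fence [(0.86, array([565.5,   8.7,  12.5]))]
```

View pics/w6.png

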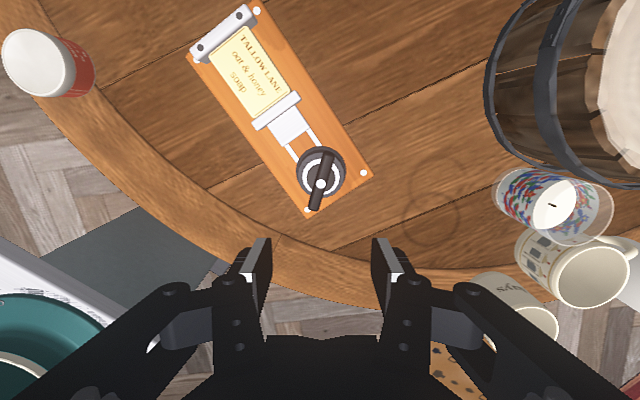

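The soap touches the jaw at one end and the fence at the other. The bar is visible from (322,150) to (314,210); checking that its angle matches the tool's last yaw, meaning no slip in the fingers.

```bash
python3 - <<'E'
from h import *
np.set_printoptions(precision=1,suppress=True)
k=get_calibration('wrist');b=cv2.cvtColor(cv2.imread('pics/w6.png'),cv2.COLOR_BGR2RGB)
c=np.array([515.5,-153.5])
def ends(a):
    u=np.array([np.cos(a),np.sin(a)]);return [[*(c+31*u),79],[*(c-31*u),79]]
v=cv2.resize(b[135:225,270:370],None,fx=6,fy=6,interpolation=cv2.INTER_CUBIC)
for a,col in((-1.215-np.pi/2,(255,0,0)),(-1.05-np.pi/2,(0,255,0))):
    p=proj(k,ends(a));q=((p-[270,135])*6).astype(int);cv2.line(v,tuple(map(int,q[0])),tuple(map(int,q[1])),col,1);print(p)
w=cv2.resize(b[0:160,180:310],None,fx=3.375,fy=3.375,interpolation=cv2.INTER_CUBIC)[:540]
out=np.hstack([v,w]);save(cv2.resize(out,(800,int(800*out.shape[0]/out.shape[1]))),'k2.png')
E
```

```text
[[312.5 212. ]
 [330.9 154.9]]
[[317.3 213.1]
 [325.8 153.7]]
```

View pics/k2.png

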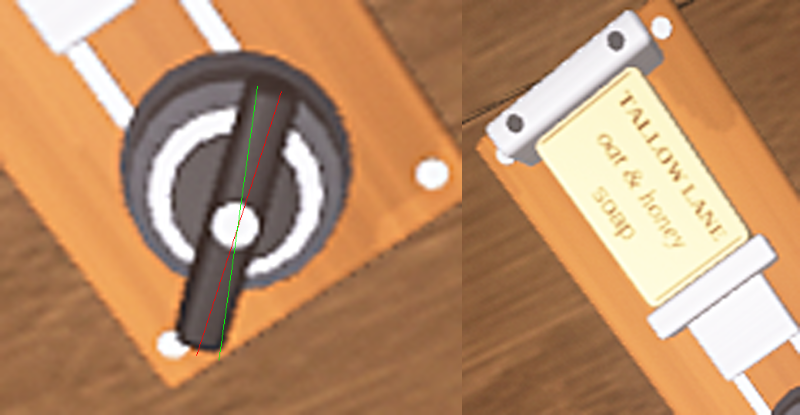

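```bash
python3 - <<'E'
from h import *
t=capture('top')
for n in('candle_tin','desk_bell','glass_dish'): print(n,[(round(d['score'],2),np.round(d['point'],1)) for d in place_of('top',n)][:1])
print(r.job_done())
E
```

```text
candle_tin []
desk_bell [(0.57, array([705.5, 148.4,   1.1]))]
glass_dish [(0.81, array([ 7.341e+02, -1.060e+01,  4.000e-01]))]
the job is handed in; nothing more can be done
None
```

The larger soap bar from the front left is clamped in the vise, the gripper has let go and is clear above it, and the job is handed in. It took about 16 s of robot time.

- **Soap:** I laid it flat and lengthwise, about 5 mm from the fence and centred between the sides. The last close view shows the jaw against one end and the fence against the other.
- **Knob:** I turned it clockwise about 1.6 rad. Torque was about 0.3 N m while the jaw moved, rose to about 0.58, then fell over about 0.17 rad to 0.45, and I stopped there. That fits the clutch giving way, well before the solid stop. No reading showed the stated 0.7 N m peak, which probably fell between readings.
- **Bar angle:** The final picture shows it within about 0.05 rad of the tool's last angle, so it did not slip noticeably in the fingers.
- **Other things on the table:**
  - The desk bell is where it was at the start.
  - The glass dish was found in the last check but not in the first, so its position can't be compared.
  - The candle tin was missed in the last check but shows upright in the final wrist picture.
  - The arm touched none of them.

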